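Turn the spice box lid to the empty compartment and put the cinnamon in

TASK

Turn the lid of the round spice box until its opening stands squarely over the empty compartment, then put the tied bundle of cinnamon sticks through the opening so that it stands upright on that compartment's floor. Lower it in gently rather than dropping it, leave the opening over that compartment, and do not disturb the tin, the lemon, the garlic or the wooden spoon.

Things in the scene. Friction and masses are not known exactly. Their poses are not given: they have to be found in the camera images.
- spice_box: Round white stoneware box, fixed, 230 mm across, rim 78 mm high (82 mm with lid); origin: centre of its underside. Two crossed walls 4 mm thick make four equal quarter compartments, middles along the box's own +x, +y, -x, -y; floor 5 mm thick, 73 mm deep, reaching 106 mm from the axis. The +x one is empty; the others hold nutmegs, dried limes, star anise, seen through the clear lid
- empty_compartment (a point): Point on the floor of the empty compartment, in its middle, 70 mm from the box's axis, 5 mm above the worktop; its x axis points outward from the box's axis
- lid (a joint): Angle of the lid on the box in rad; grows counter-clockwise seen from above; 0 (or any whole turn) when the opening is exactly over the empty compartment. Turns endlessly both ways against light friction (about 0.1 N m), stays where it is left, and does not lift off
- lid_opening (a point): Middle of the lid's only opening, at the lid's top face, 82 mm above the worktop, 70 mm from the lid's axis; its x axis points outward. The lid is a clear disc 4 mm thick, 240 mm across, edged with steel; the opening is a sector 78 degrees wide, 34 to 104 mm from the axis (70 mm radially, about 88 mm across at its middle), with a thin steel edging
- lid_bar (a point): Centre of the top of the wooden grip bar on the lid's axis, 104 mm above the worktop. The bar is 56 mm long, 15 mm thick and stands 22 mm above the lid, on a flat boss 40 mm across and 3 mm high; it runs along this point's y axis, that is across the line from the axis to the opening (x axis)
- cinnamon: Bundle of seven cinnamon sticks tied low down with twine, standing upright on the worktop: a rigid round bundle 29 mm across, 69 mm high, about 45 g; origin: centre of its lower end, z up along the sticks. It can be gripped from any side; take it in its upper half (fingertips 30 to 40 mm above its lower end), so that the fingers stay high when it is set down in the box
- tin: Food tin, 76 mm across, 58 mm high, standing on the worktop; origin at the centre of its underside. A bystander
- lemon: Lemon, 73 x 56 x 57 mm, lying on the chopping board. A bystander
- garlic: Bulb of garlic, 48 mm, standing on the chopping board. A bystander
- wooden_spoon: Wooden spoon 320 mm long, lying at the back of the worktop. A bystander

How it is judged:
On the way, in this order (a step that is already met when the one before it is completed fails the run):
1. the lid is turned until its opening stands over the empty compartment, with the cinnamon bundle still outside the box (horizontal distance between lid_opening and empty_compartment below 0.015 m and horizontal distance between cinnamon and spice_box above 0.12 m), for 0.2 s.
2. the cinnamon bundle is down in the empty compartment (horizontal distance between cinnamon and empty_compartment below 0.04 m and z of cinnamon in the frame of empty_compartment below 0.012 m), for 0.2 s.
At the end, for the whole second after the job is handed in: Seen from above, the middle of the lid's opening is within 15 mm of the empty compartment's middle; the cinnamon bundle stands upright (0.2 rad) on that compartment's floor, base within 40 mm of its middle and under 6 mm above the floor; bundle and lid at rest (horizontal distance between lid_opening and empty_compartment below 0.015 m and horizontal distance between cinnamon and empty_compartment below 0.04 m and z of cinnamon in the frame of empty_compartment below 0.006 m and angle between cinnamon's own z axis and vertical below 0.2 rad and linear speed of cinnamon below 0.02 m/s and velocity of joint lid between -0.05 and 0.05 rad/s); the robot touches nothing.
It fails at once if the cinnamon bundle is dropped (moving faster than 0.8 m/s with no finger on it, a fall of more than about 3 cm) (linear speed of cinnamon above 0.8 m/s and contact force between the fingers and cinnamon below 0.05 N).
It fails at once if the tin, the lemon, the garlic or the wooden spoon is moved by more than 3 cm (distance of any of tin, lemon, garlic, wooden_spoon from where it was at the start of the episode above 0.03 m).
It also fails if it takes over 67 s, if anything falls off the work surface, if the arm or the gripper's body presses on something with over 40 N, if the wrist force passes 120 N, or if a joint passes its speed limit or range.

ROBOT

A 6-joint arm with a two-finger parallel gripper is mounted at the origin on a cart in front of the work surface, level with it; the furniture and walls round the work are solid. World frame = base frame: x ahead of the robot, y to its left, z up, the work surface at z = 0. Lengths are in m, angles in rad, forces in N, time in s.
With the tool pointing down it reaches from about 0.25 to 0.775 m from the base axis. Payload 8.9 kg.
Tool frame: the origin (TCP) lies on the centre line of the jaws, within the pads' length; the fingertips stand 19 mm ahead of it and the grasp point (between the pads) is the TCP; z points along the fingers, y is the line along which they close (so a half turn about z gives the same grasp; the last joint's range is limited). The gripper opens to 85 mm and grips with 20 to 120 N. Pads are 22 mm wide; open, the fingers measure 114 mm over their backs; the gripper's body (76 mm by 85 mm) begins 54 mm behind the grasp point. The pads swing forward as they close: fully open they stand 13 mm farther back than shut.
Start: joints at [1.101, 0.291, -0.153, 1.127, 0, 1.431], TCP at [0.171, 0.497, 0.228] pointing down, gripper open.
Joint ranges: [-2.52, 2.52], [-0.91, 1.74], [-1.3, 1.37], [-1.96, 2.02], [-1.52, 1.47], [-3.14, 3.14]. Speed limits (rad/s): [2.22, 2.22, 2.79, 3.14, 3.14, 3.14].

INTERFACE

Orientations are given as a unit quaternion [w, x, y, z].
In Python, from station import arm, camrig, order gives the robot as it stands (arm), with the cameras (camrig) and the job (order).
- The arm moves only by the shell command python3 drive.py 'ROWS' [OPENING] [FORCE]. ROWS is rows parted by semicolons, their numbers by spaces, 1 to 5 of them, each of 6 numbers: dx, dy, dz in m, then a rotation vector rx, ry, rz in rad; each row shifts and turns the commanded pose from where the row before left it, along the tool's axes as they then stand; what a row does not reach is not made up. A row lasts 1/12 s, in which the tool goes at most 0.0417 m and 0.125 rad, less where a joint would pass 70% of its speed; a pose out of reach is approached as far as the arm can. OPENING is the opening from 0.0 (shut) to 1.0 (fully open), set as the command begins (- or left out keeps the last). The fingers move at their own pace and stop on an object; FORCE is the grip in N (left out, the last holds). Time passes only in rows, so rows that do not move let the fingers close. It prints the time, the measured TCP pose, the force, the opening and the grip force at its end.
- arm.state(): the state, without advancing time (a new reading comes with each control period).
- camrig.get_image(name): name is "side" or "top"; returns a dict with "pixels" (420x560x3 uint8, blue, green, red), "intrinsics" (3x3 intrinsics, pixels), "rvec" (rotation vector, rad) and "tvec" (3), from world to camera coordinates, as OpenCV has them. Camera axes: x right, y down, z forward; pixel columns grow to the right and rows downward; lengths in m; the calibration is good to about 2 mm. A picture is of the moment at which its call begins. There is no depth.
- order.finish_job(): hands the job in; it is judged then, once.
The state is a dict: "clock": time; "q": joint angles; "joint_vel": joint speeds; "tau": joint torques, N m; "eef_pos": TCP position; "tcp_rot": TCP orientation; "wrist_force": force on the tool from outside, world axes, zero at the start; "torque": the same for the moment, N m; "grip_width": opening from 0.0 (shut) to 1.0 (fully open); "finger_force": force on a finger pad.
Only numpy, scipy, OpenCV 4.12 (cv2) and the standard library are available. Lean on these libraries where they do the work, as an engineer would, in place of code of your own. Each camera call takes 0.05 s, during which the arm holds its last target. There are 200 camera calls.

## Working session

There is one attempt and no reset: what is moved stays moved. The work goes in short steps, Python scripts to look and compute and a shell command to move; the robot and the scene stay as the last step left them, time stands still between calls to the robot, and variables do not carry over. Pictures are saved under pics/ and viewed, at most 10 in all, crops included, and the job is handed in when it is done.

```bash
ls; mkdir -p pics; cat > h.py <<'E'
import cv2, numpy as np
from station import arm, camrig, order
from scipy.spatial.transform import Rotation as R
def cast(im,uv,z):
    Rm=cv2.Rodrigues(np.array(im["rvec"],float))[0]; t=np.array(im["tvec"],float).ravel()
    d=Rm.T@np.linalg.inv(np.array(im["intrinsics"]))@np.array([uv[0],uv[1],1.]); c=-Rm.T@t
    return c+d*(z-c[2])/d[2]
def proj(im,p):
    return cv2.projectPoints(np.array(p,float).reshape(-1,1,3),np.array(im["rvec"],float),np.array(im["tvec"],float),np.array(im["intrinsics"],float),None)[0].reshape(-1,2)
E
python3 - <<'E'
from h import *
for n in("side","top"):
    im=camrig.get_image(n); cv2.imwrite(f"pics/{n}0.png",im["pixels"])
    Rm=cv2.Rodrigues(np.array(im["rvec"],float))[0]; print(n,-Rm.T@np.array(im["tvec"]).ravel(), im["intrinsics"])
s=arm.state(); print(s["eef_pos"],s["tcp_rot"],s["clock"]); print(R.from_quat(np.roll(s["tcp_rot"],-1)).as_matrix().round(3))
E
```

```text
drive.py
pics
station.py
side [0.24160095 0.99573451 0.5533896 ] [[381.78569975   0.         273.98183094]
 [  0.         381.78569975 208.30803937]
 [  0.           0.           1.        ]]
top [0.44167329 0.18644764 1.15964284] [[403.60581342   0.         276.04495771]
 [  0.         403.60581342 203.32215883]
 [  0.           0.           1.        ]]
[0.17035273 0.49618363 0.22788472] [-1.71017519e-04  1.64647217e-01  9.86352347e-01 -5.58931455e-04] 0.1
[[-0.946  0.325 -0.001]
 [ 0.325  0.946 -0.001]
 [ 0.    -0.001 -1.   ]]
```

View pics/top0.png

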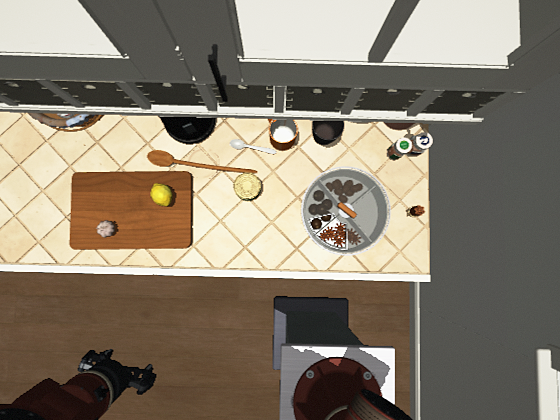

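View pics/side0.png

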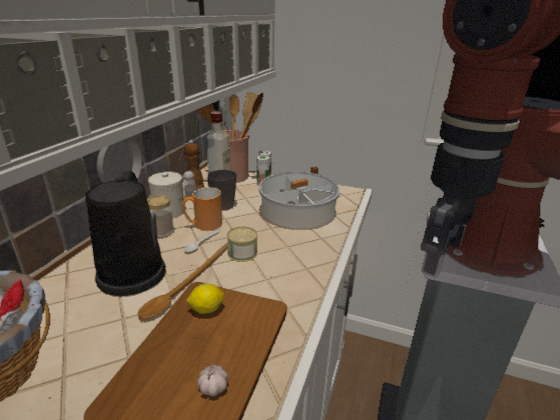

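The top view shows the box centred near (345,210), its bar near (346,210), the bundle at (415,211), the tin at (248,187), and the lemon and garlic on the board. I'll enlarge the box area next.

```bash
python3 - <<'E'
from h import *
im=camrig.get_image("top"); a=im["pixels"][155:265,290:440]
cv2.imwrite("pics/topc.png",cv2.resize(a,None,fx=5,fy=5,interpolation=cv2.INTER_CUBIC))
s=camrig.get_image("side"); a=s["pixels"][140:235,240:380]
cv2.imwrite("pics/sidec.png",cv2.resize(a,None,fx=5.5,fy=5.5,interpolation=cv2.INTER_CUBIC))
print(cast(im,(345,210),.08),cast(im,(415,211),.06))
E
```

```text
[ 0.52731094 -0.00410255  0.08      ] [ 0.53130792 -0.19947451  0.06      ]
```

View pics/topc.png

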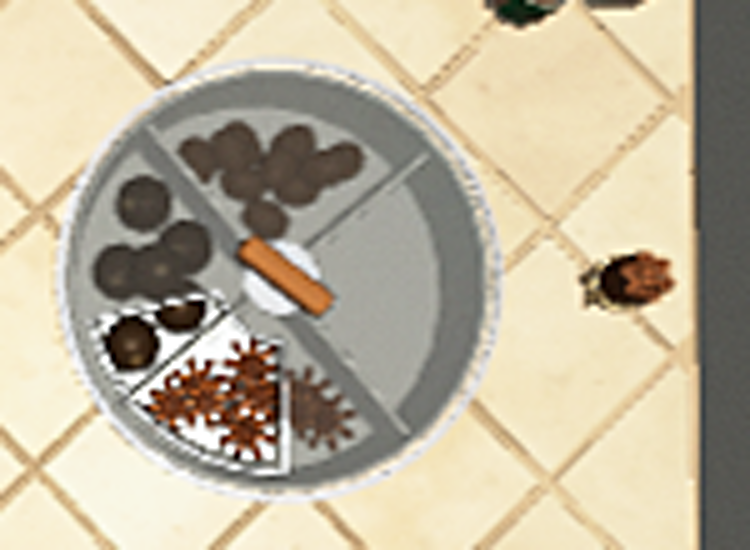

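View pics/sidec.png

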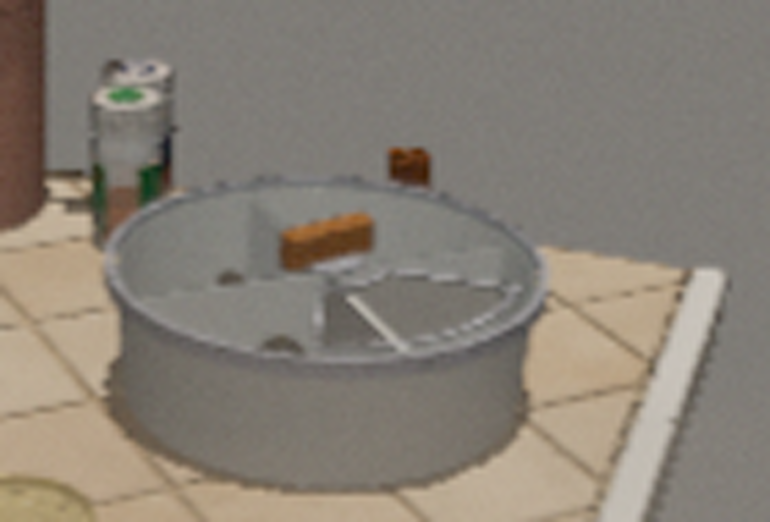

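The opening (bright, uncovered sector) faces crop (215,370), lower-left over the star anise. The bar lies about (286,277) and the empty quarter is on the right around (390,280). The bundle's top is at crop (640,278). I'll measure these numerically.

```bash
cat >> h.py <<'E'
C=lambda p:(np.array(p)-2)/5+[290,155]
def bar(im):
    a=im["pixels"][155:265,290:385].astype(int); b,g,r=a[...,0],a[...,1],a[...,2]
    m=((r-b>70)&(r>120)).astype(np.uint8); 
    n,l,st,c=cv2.connectedComponentsWithStats(m)
    d=[-st[i,4] if np.hypot(*(c[i]-[57,55]))<10 else 0 for i in range(1,n)]
    i=1+int(np.argmin(d)); vs,us=np.where(l==i)
    P=np.array([cast(im,(u+290,v+155),.104)[:2] for u,v in zip(us,vs)]); k=P.mean(0)
    w,V=np.linalg.eigh(np.cov((P-k).T)); ax=V[:,1]
    return k,np.degrees(np.arctan2(ax[1],ax[0])),len(us),4*np.sqrt(w)
E
python3 - <<'E'
from h import *
im=camrig.get_image("top")
print("bar",bar(im))
L=[cast(im,C(p),.082) for p in [(60,279),(500,279),(280,58),(280,500)]];print(np.round(L,4))
k=bar(im)[0]
# bundle
a=im["pixels"][195:225,400:425].astype(int); m=(a.sum(2)<480)&(a[...,2]-a[...,0]>25)
vs,us=np.where(m); print(us.min()+400,us.max()+400,vs.min()+195,vs.max()+195)
for p in [(620,285),(640,278),(650,278)]: print("bundle top",cast(im,C(p),.069))
ctr=np.mean(L,0)
print("ctr",ctr)
for n,p,z in [("w+",(425,155),.078),("w-",(125,398),.08),("wA",(152,122),.078),("wB",(410,430),.078),("wB0",(410,430),.005),("op1",(100,318),.082),("op2",(285,472),.082),("op2in",(280,345),.082),("op1in",(215,295),.082)]:
    q=cast(im,C(p),z)[:2]-ctr[:2]; print(n,q.round(4),np.degrees(np.arctan2(q[1],q[0])).round(1),np.hypot(*q).round(3))
s=camrig.get_image("side"); uv=lambda p:(np.array(p)-2.75)/5.5+[240,140]
for p in [(409,155),(388,150),(430,152)]: print("side bundle top",cast(s,uv(p),.069))
print("proj ctr",proj(s,[*ctr[:2],.104]))
E
```

```text
bar (array([ 0.52709452, -0.00430681]), np.float64(53.12672243884535), 103, array([0.01518187, 0.06246571]))
[[ 0.523   0.1126  0.082 ]
 [ 0.5293 -0.1235  0.082 ]
 [ 0.6461 -0.0041  0.082 ]
 [ 0.4085 -0.0066  0.082 ]]
406 424 205 222
bundle top [ 0.52883828 -0.19249891  0.069     ]
bundle top [ 0.53294352 -0.2034032   0.069     ]
bundle top [ 0.53308983 -0.20884701  0.069     ]
ctr [ 0.52671483 -0.00540961  0.082     ]
w+ [ 0.0691 -0.0785] -48.6 0.105
w- [-0.0664  0.0818] 129.0 0.105
wA [0.0831 0.0696] 40.0 0.108
wB [-0.0794 -0.0711] -138.1 0.107
wB0 [-0.079  -0.0888] -131.6 0.119
op1 [-0.0241  0.0962] 104.1 0.099
op2 [-0.1034 -0.0037] -177.9 0.103
op2in [-0.036  -0.0003] -179.5 0.036
op1in [-0.0101  0.0348] 106.2 0.036
side bundle top [ 0.53453471 -0.20342293  0.069     ]
side bundle top [ 0.54899067 -0.206514    0.069     ]
side bundle top [ 0.52366765 -0.21348824  0.069     ]
proj ctr [[299.58809262 179.93339952]]
```

```bash
A='-.0313 -.0224 0 0 0 0'; unset A
python3 drive.py '-.0313 -.0224 0 0 0 0;-.0313 -.0224 0 0 0 0;-.0313 -.0224 0 0 0 0;-.0313 -.0224 0 0 0 0;-.0313 -.0224 0 0 0 0' 1.0
python3 drive.py '-.0313 -.0224 0 0 0 0;-.0313 -.0224 0 0 0 0;-.0313 -.0224 0 0 0 0;-.0313 -.0224 0 0 0 0;-.0313 -.0224 0 0 0 0'
python3 drive.py '-.0313 -.0224 0 0 0 0;-.0313 -.0224 0 0 0 0;-.0313 -.0224 0 0 0 0;-.0313 -.0224 0 0 0 0;-.0313 -.0224 0 0 0 0'
python3 drive.py '-.0313 -.0224 0 0 0 0;0 0 0 0 0 .12;0 0 0 0 0 .12;0 0 0 0 0 .12;0 0 0 0 0 .12'
python3 drive.py '0 0 0 0 0 .12;0 0 0 0 0 .12;0 0 0 0 0 .12;0 0 0 0 0 .12;0 0 0 0 0 .12'
python3 drive.py '0 0 0 0 0 .12;0 0 0 0 0 .12;0 0 0 0 0 .12;0 0 0 0 0 .12;0 0 0 0 0 .12'
cat >> h.py <<'E'
def pose(tgt=None,yaw=None):
    s=arm.state(); M=R.from_quat(np.roll(s["tcp_rot"],-1)).as_matrix(); y=np.degrees(np.arctan2(M[1,1],M[0,1]))
    print("t",round(s["clock"],2),"p",np.round(s["eef_pos"],4),"yaw",y.round(2),"tilt",M[:2,2].round(4),"q6",s["q"][5].__round__(3),"w",s["grip_width"],"F",np.round(s["wrist_force"],1))
    if tgt is not None: print("tool delta",(M.T@(np.array(tgt)-s["eef_pos"])).round(4))
    if yaw is not None: print("rz",np.radians(-(yaw-y)).round(3))
E
python3 -c "
from h import *
pose((.527,-.005,.110),-36.9)"
```

```text
clock: 0.72
eef_pos: [0.2827, 0.3383, 0.2284]
tcp_rot: [0.0, 0.164, 0.986, 0.0]
wrist_force: [0.6, 0.4, -0.6]
grip_width: 1.0
finger_force: 0.0
clock: 1.13
eef_pos: [0.3946, 0.1813, 0.2286]
tcp_rot: [0.0, 0.165, 0.986, 0.0]
wrist_force: [1.1, 1.4, -0.1]
grip_width: 1.001
finger_force: 0.0
clock: 1.55
eef_pos: [0.5062, 0.0244, 0.2285]
tcp_rot: [0.0, 0.165, 0.986, 0.0]
wrist_force: [0.3, 0.6, 0.8]
grip_width: 1.001
finger_force: 0.0
clock: 1.97
eef_pos: [0.5277, -0.0055, 0.2282]
tcp_rot: [-0.0, 0.397, 0.918, -0.0]
wrist_force: [0.0, -0.3, -0.2]
grip_width: 0.995
finger_force: 0.0
clock: 2.38
eef_pos: [0.5277, -0.0051, 0.2283]
tcp_rot: [-0.0, 0.651, 0.759, -0.0]
wrist_force: [0.1, -0.2, -0.9]
grip_width: 0.997
finger_force: 0.0
clock: 2.8
eef_pos: [0.5277, -0.0051, 0.2284]
tcp_rot: [-0.0, 0.846, 0.533, -0.0]
wrist_force: [0.8, 0.1, 0.4]
grip_width: 1.002
finger_force: 0.0
t 2.8 p [ 0.5277 -0.0051  0.2284] yaw -25.55 tilt [-0.0001  0.    ] q6 1.869 w 1.0021684921424614 F [0.8 0.1 0.4]
tool delta [-0.0002 -0.0007  0.1184]
rz 0.198
```

```bash
python3 drive.py '0 0 0 0 0 .1;0 0 0 0 0 .098;0 0 .03 0 0 0;0 0 .03 0 0 0;0 0 .03 0 0 0'
python3 drive.py '0 0 .01 0 0 0;0 0 .01 0 0 0;0 0 .008 0 0 0;0 0 0 0 0 0;0 0 0 0 0 0'
python3 drive.py '0 0 0 0 0 0;0 0 0 0 0 0;0 0 0 0 0 0;0 0 0 0 0 0;0 0 0 0 0 0' 0 30
python3 drive.py '0 0 0 0 0 0;0 0 0 0 0 0;0 0 0 0 0 0;0 0 0 0 0 0;0 0 0 0 0 0'
python3 -c "
from h import *
pose((.527,-.005,.110),85.6)"
```

```text
clock: 3.22
eef_pos: [0.5281, -0.0051, 0.1377]
tcp_rot: [0.0, 0.893, 0.45, 0.001]
wrist_force: [0.1, 0.4, -0.1]
grip_width: 1.001
finger_force: 0.0
clock: 3.63
eef_pos: [0.5283, -0.0052, 0.1111]
tcp_rot: [0.0, 0.893, 0.45, 0.0]
wrist_force: [0.8, 0.4, 1.1]
grip_width: 0.999
finger_force: 0.0
clock: 4.05
eef_pos: [0.5279, -0.0051, 0.1107]
tcp_rot: [0.0, 0.893, 0.45, 0.0]
wrist_force: [-0.3, 0.6, 0.0]
grip_width: 0.296
finger_force: 0.0
clock: 4.47
eef_pos: [0.5277, -0.0051, 0.1104]
tcp_rot: [-0.0, 0.893, 0.45, -0.0]
wrist_force: [-0.8, 0.3, -0.1]
grip_width: 0.002
finger_force: 0.0
t 4.47 p [ 0.5277 -0.0051  0.1104] yaw -36.56 tilt [-0.0001 -0.    ] q6 2.061 w 0.0018157086113365336 F [-0.8  0.3 -0.1]
tool delta [-0.0004 -0.0007  0.0004]
rz -2.132
```

The jaws shut without meeting the bar, so I'll look.

```bash
python3 - <<'E'
from h import *
s=camrig.get_image("side"); t=camrig.get_image("top")
a=cv2.resize(s["pixels"][115:235,230:390],None,fx=4,fy=4,interpolation=cv2.INTER_CUBIC)
b=cv2.resize(t["pixels"][150:270,285:445],None,fx=4,fy=4,interpolation=cv2.INTER_CUBIC)[:,:]
cv2.imwrite("pics/chk.png",cv2.resize(np.hstack([a[:,:400*1+100],b[:,:500]]),None,fx=.8,fy=.8))
print(proj(s,[.5277,-.0051,.0914]),proj(t,[.5277,-.0051,.1]))
E
```

```text
[[299.03882881 183.8217638 ]] [[346.72354821 209.29887507]]
```

View pics/chk.png

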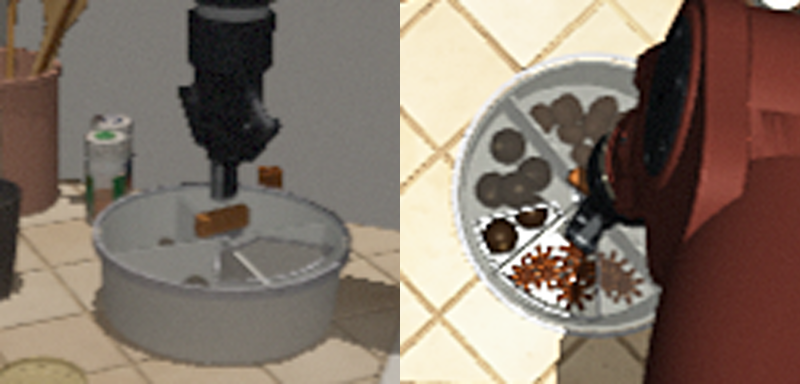

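The left half shows the shut fingertips at about (225,195), just above or behind the bar at (222,215). The top view is mostly hidden by the arm. I need a closer look.

```bash
python3 - <<'E'
from h import *
s=camrig.get_image("side"); t=camrig.get_image("top")
a=cv2.resize(s["pixels"][145:205,270:330],None,fx=6.6,fy=6.6,interpolation=cv2.INTER_CUBIC)
b=cv2.resize(t["pixels"][180:240,315:375],None,fx=6.6,fy=6.6,interpolation=cv2.INTER_CUBIC)
cv2.imwrite("pics/chk2.png",np.hstack([a,b]))
E
```

```text
(no output)
```

View pics/chk2.png

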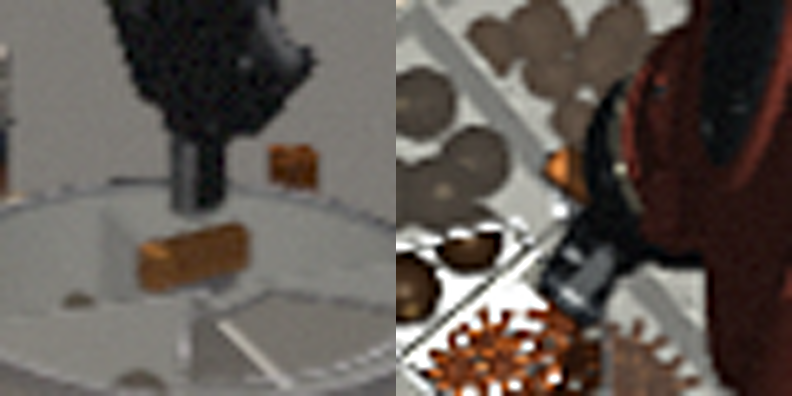

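The side half shows the shut fingertips ending at about (198,212), with a gap above the bar's top edge at y≈235. In pixels that is row 177 against 180. If the tips are over the bar, they sit about 20 mm higher than I assumed. I'll measure the tip height from the images.

```bash
python3 - <<'E'
from h import *
s=camrig.get_image("side"); t=camrig.get_image("top")
for z in (.0914,.10,.1104,.115,.12,.14,.165): print(z,proj(s,[.5277,-.0051,z]).round(1),proj(s,[.5277,-.06,z]).round(1))
g=s["pixels"][:,:].astype(int).sum(2)
for r in range(160,182): 
    c=np.where(g[r,285:315]<210)[0]; print(r,(c.min()+285,c.max()+285) if len(c) else None,end=' ')
# initial pics: open tips projection
print()
for n,im in(("side",s),("top",t)):
    print(n,[proj(im,[.1704,.4962,z]).round(0).tolist() for z in(.209,.228,.28)])
E
```

```text
0.0914 [[299.  183.8]] [[304.3 177.1]]
0.1 [[299.2 181.2]] [[304.4 174.5]]
0.1104 [[299.3 177.9]] [[304.6 171.4]]
0.115 [[299.4 176.5]] [[304.7 170. ]]
0.12 [[299.5 174.9]] [[304.8 168.5]]
0.14 [[299.8 168.5]] [[305.1 162.3]]
0.165 [[300.2 160.4]] [[305.6 154.5]]
160 (np.int64(292), np.int64(312)) 161 (np.int64(294), np.int64(312)) 162 (np.int64(295), np.int64(311)) 163 (np.int64(295), np.int64(310)) 164 (np.int64(295), np.int64(309)) 165 (np.int64(296), np.int64(308)) 166 (np.int64(296), np.int64(304)) 167 (np.int64(296), np.int64(312)) 168 (np.int64(296), np.int64(314)) 169 (np.int64(296), np.int64(314)) 170 (np.int64(296), np.int64(314)) 171 (np.int64(296), np.int64(314)) 172 (np.int64(287), np.int64(314)) 173 (np.int64(296), np.int64(303)) 174 (np.int64(296), np.int64(303)) 175 (np.int64(296), np.int64(303)) 176 (np.int64(296), np.int64(302)) 177 None 178 None 179 (np.int64(303), np.int64(306)) 180 (np.int64(299), np.int64(306)) 181 (np.int64(295), np.int64(306)) 
side [[[436.0, 279.0]], [[439.0, 268.0]], [[448.0, 237.0]]]
top [[[134.0, 356.0]], [[131.0, 358.0]], [[123.0, 366.0]]]
```

Both the start view and this one put the fingertips about 22 mm higher than the stated geometry: seen 0.114 against an expected 0.091. I'll open, go down 22 mm in small steps watching the force, and close again.

```bash
python3 drive.py '0 0 0 0 0 0;0 0 0 0 0 0;0 0 0 0 0 0;0 0 0 0 0 0;0 0 0 0 0 0' 1
python3 drive.py '0 0 0 0 0 0;0 0 0 0 0 0;0 0 .006 0 0 0;0 0 .006 0 0 0;0 0 0 0 0 0'|tail -3
python3 drive.py '0 0 .005 0 0 0;0 0 .005 0 0 0;0 0 0 0 0 0'
python3 drive.py '0 0 0 0 0 0;0 0 0 0 0 0;0 0 0 0 0 0;0 0 0 0 0 0;0 0 0 0 0 0' 0 30
python3 drive.py '0 0 0 0 0 0;0 0 0 0 0 0;0 0 0 0 0 0;0 0 0 0 0 0'
```

```text
clock: 5.18
eef_pos: [0.5277, -0.0051, 0.1104]
tcp_rot: [-0.0, 0.893, 0.45, -0.0]
wrist_force: [-0.6, 0.0, -0.2]
grip_width: 0.709
finger_force: 0.0
wrist_force: [-1.5, 0.1, -0.7]
grip_width: 0.998
finger_force: 0.0
clock: 5.85
eef_pos: [0.5271, -0.005, 0.0873]
tcp_rot: [-0.0, 0.893, 0.45, -0.001]
wrist_force: [-0.4, 0.1, -0.0]
grip_width: 1.002
finger_force: 0.0
clock: 6.27
eef_pos: [0.5279, -0.0051, 0.0886]
tcp_rot: [0.0, 0.893, 0.45, 0.0]
wrist_force: [-0.4, -0.0, -0.0]
grip_width: 0.295
finger_force: 0.0
clock: 6.6
eef_pos: [0.5265, -0.0041, 0.0886]
tcp_rot: [-0.001, 0.893, 0.45, -0.0]
wrist_force: [-5.1, 5.4, 7.8]
grip_width: 0.162
finger_force: 31.2
```

Gripped, with 31 N on the pad at 0.162 opening. Now I'll turn the lid counter-clockwise by about 2.13 rad.

```bash
python3 drive.py '0 0 0 0 0 -.03;0 0 0 0 0 -.06;0 0 0 0 0 -.1;0 0 0 0 0 -.1;0 0 0 0 0 -.1' - 50 | grep -v clock
python3 drive.py '0 0 0 0 0 -.1;0 0 0 0 0 -.1;0 0 0 0 0 -.1;0 0 0 0 0 -.1;0 0 0 0 0 -.1'| grep force
python3 drive.py '0 0 0 0 0 -.1;0 0 0 0 0 -.1;0 0 0 0 0 -.1;0 0 0 0 0 -.1;0 0 0 0 0 -.1'| grep force
python3 drive.py '0 0 0 0 0 -.1;0 0 0 0 0 -.1;0 0 0 0 0 -.1;0 0 0 0 0 -.1;0 0 0 0 0 -.1'| grep force
python3 drive.py '0 0 0 0 0 -.1;0 0 0 0 0 -.1;0 0 0 0 0 -.04;0 0 0 0 0 0;0 0 0 0 0 0'
python3 -c "
from h import *
pose((.527,-.005,.110),85.6)"
```

```text
eef_pos: [0.5266, -0.0042, 0.0887]
tcp_rot: [-0.001, 0.788, 0.616, -0.0]
wrist_force: [-5.0, 5.5, 8.7]
grip_width: 0.154
finger_force: 52.1
wrist_force: [-3.7, 4.5, 6.6]
finger_force: 51.9
wrist_force: [-4.1, 5.1, 6.6]
finger_force: 51.8
wrist_force: [-2.2, 6.6, 5.7]
finger_force: 51.8
clock: 8.68
eef_pos: [0.5272, -0.0037, 0.0887]
tcp_rot: [-0.0, 0.039, 0.999, 0.001]
wrist_force: [-2.5, 5.9, 5.4]
grip_width: 0.159
finger_force: 51.8
t 8.68 p [ 0.5272 -0.0037  0.0887] yaw 85.56 tilt [-0.0006  0.0025] q6 -0.07 w 0.15854921584968384 F [-2.5  5.9  5.4]
tool delta [ 0.0002 -0.0012 -0.0213]
rz -0.001
```

```bash
python3 drive.py '0 0 0 0 0 0;0 0 0 0 0 0;0 0 0 0 0 0;0 0 0 0 0 0;0 0 0 0 0 0' .7 30
python3 drive.py '0 0 0 0 0 0;0 0 -.02 0 0 0;0 0 -.03 0 0 0;0 0 -.03 0 0 0;0 0 -.03 0 0 0'
python3 -c "
from h import *
pose((.534,-.206,.2),-4.4)"
```

```text
clock: 9.1
eef_pos: [0.5279, -0.0052, 0.0884]
tcp_rot: [0.0, 0.039, 0.999, -0.0]
wrist_force: [-0.0, -0.2, 0.2]
grip_width: 0.699
finger_force: 0.0
clock: 9.52
eef_pos: [0.5274, -0.0051, 0.1996]
tcp_rot: [-0.0, 0.039, 0.999, -0.0]
wrist_force: [0.5, -0.2, -0.7]
grip_width: 0.699
finger_force: 0.0
t 9.52 p [ 0.5274 -0.0051  0.1996] yaw 85.48 tilt [-0.0006  0.    ] q6 -0.069 w 0.6990432791780709 F [ 0.5 -0.2 -0.7]
tool delta [-0.0224 -0.1997 -0.0004]
rz 1.569
```

Next I'll shift over the bundle, turn by 1.569 rad, and take a picture.

```bash
python3 drive.py '-.0037 -.0333 0 0 0 0;-.0037 -.0333 0 0 0 0;-.0037 -.0333 0 0 0 0;-.0037 -.0333 0 0 0 0;-.0037 -.0333 0 0 0 0' 1|head -2
python3 drive.py '-.0037 -.0333 0 0 0 0;0 0 0 0 0 .12;0 0 0 0 0 .12;0 0 0 0 0 .12;0 0 0 0 0 .12'|head -2
python3 drive.py '0 0 0 0 0 .12;0 0 0 0 0 .12;0 0 0 0 0 .12;0 0 0 0 0 .12;0 0 0 0 0 .12'|head -2
python3 drive.py '0 0 0 0 0 .12;0 0 0 0 0 .12;0 0 0 0 0 .12;0 0 0 0 0 .12;0 0 0 0 0 .01'|head -2
python3 - <<'E'
from h import *
s=camrig.get_image("side"); t=camrig.get_image("top")
print(bar(t)); pose((.534,-.206,.12),-4.4)
a=cv2.resize(s["pixels"][125:225,255:355],None,fx=3.9,fy=3.9,interpolation=cv2.INTER_CUBIC)
b=cv2.resize(t["pixels"][160:260,297:397],None,fx=3.9,fy=3.9,interpolation=cv2.INTER_CUBIC)
cv2.imwrite("pics/turned.png",np.hstack([a,b]))
E
```

```text
clock: 9.93
eef_pos: [0.5329, -0.1741, 0.1986]
clock: 10.35
eef_pos: [0.534, -0.2064, 0.1982]
clock: 10.77
eef_pos: [0.5341, -0.2061, 0.1984]
clock: 11.18
eef_pos: [0.5341, -0.2061, 0.1983]
(array([ 0.52741889, -0.00436888]), np.float64(175.6941051423782), 100, array([0.01525874, 0.06218206]))
t 11.28 p [ 0.5341 -0.2061  0.1984] yaw -4.28 tilt [-0.0001 -0.    ] q6 1.15 w 0.9994414412721403 F [-0.3 -0.2 -0.2]
tool delta [ 0.     -0.0001  0.0784]
rz 0.002
```

View pics/turned.png

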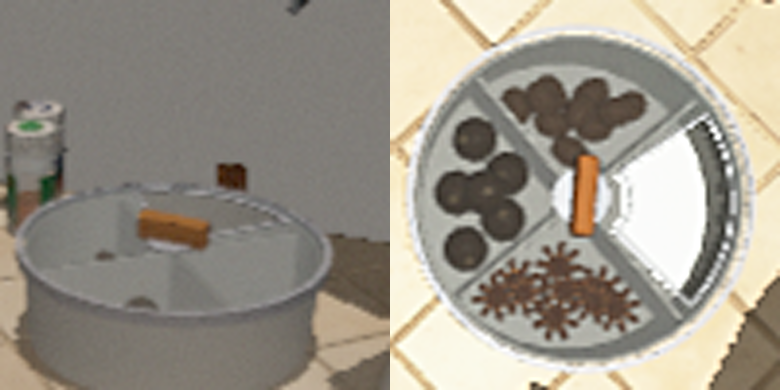

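The lid is right: the opening (bright sector, right half, about (660,210)) lies between the two walls of the empty quarter, and the bar reads 175.7°. Now I'll go down onto the bundle.

```bash
python3 drive.py '0 0 .035 0 0 0;0 0 .035 0 0 0;0 0 .035 0 0 0;0 0 .015 0 0 0;0 0 0 0 0 0'
python3 drive.py '0 0 .015 0 0 0;0 0 .015 0 0 0;0 0 .01 0 0 0;0 0 .005 0 0 0;0 0 0 0 0 0'
python3 drive.py '0 0 0 0 0 0;0 0 0 0 0 0;0 0 0 0 0 0;0 0 0 0 0 0;0 0 0 0 0 0' 0 25
python3 drive.py '0 0 0 0 0 0;0 0 0 0 0 0;0 0 0 0 0 0;0 0 0 0 0 0;0 0 0 0 0 0'
```

```text
clock: 11.7
eef_pos: [0.5315, -0.2047, 0.0747]
tcp_rot: [-0.003, 0.733, 0.68, -0.001]
wrist_force: [-0.3, -0.4, -0.1]
grip_width: 1.0
finger_force: 0.0
clock: 12.12
eef_pos: [0.534, -0.2059, 0.0332]
tcp_rot: [-0.0, 0.734, 0.679, -0.0]
wrist_force: [-0.0, 0.0, 0.7]
grip_width: 1.0
finger_force: 0.0
clock: 12.53
eef_pos: [0.5344, -0.2062, 0.0339]
tcp_rot: [0.0, 0.734, 0.679, 0.0]
wrist_force: [-0.5, -0.1, 3.8]
grip_width: 0.329
finger_force: 27.2
clock: 12.95
eef_pos: [0.5345, -0.2062, 0.0339]
tcp_rot: [0.0, 0.734, 0.679, 0.0]
wrist_force: [-0.6, 0.2, 5.3]
grip_width: 0.331
finger_force: 27.4
```

Gripped at 28 mm. I'll lift it and check the hold from the side.

```bash
python3 drive.py '0 0 -.01 0 0 0;0 0 -.02 0 0 0;0 0 -.03 0 0 0;0 0 -.03 0 0 0;0 0 -.03 0 0 0' - 30
python3 drive.py '0 0 0 0 0 0;0 0 0 0 0 0'|tail -3
python3 - <<'E'
from h import *
s=camrig.get_image("side"); t=camrig.get_image("top")
pose((.5216,-.0748,.154),-4.3)
for z in(.10,.12,.135,.155): print(z,proj(s,[.534,-.206,z]).round(1))
a=cv2.resize(s["pixels"][110:180,285:355],None,fx=5.6,fy=5.6,interpolation=cv2.INTER_CUBIC)
b=cv2.resize(t["pixels"][175:245,370:440],None,fx=5.6,fy=5.6,interpolation=cv2.INTER_CUBIC)
cv2.imwrite("pics/held.png",np.hstack([a,b]))
E
```

```text
clock: 13.37
eef_pos: [0.5337, -0.2057, 0.155]
tcp_rot: [-0.0, 0.734, 0.679, -0.0]
wrist_force: [0.9, -0.7, -1.2]
grip_width: 0.332
finger_force: 29.7
wrist_force: [0.3, -0.2, -1.3]
grip_width: 0.332
finger_force: 29.7
t 13.63 p [ 0.5336 -0.2057  0.1529] yaw -4.47 tilt [-0.0009  0.0005] q6 1.153 w 0.32773395219524654 F [-1.1  0.5 -0.1]
tool delta [ 0.1296 -0.0222 -0.0011]
rz -0.003
0.1 [[314.8 158.9]]
0.12 [[315.2 153.3]]
0.135 [[315.5 149.1]]
0.155 [[315.9 143.3]]
```

View pics/held.png

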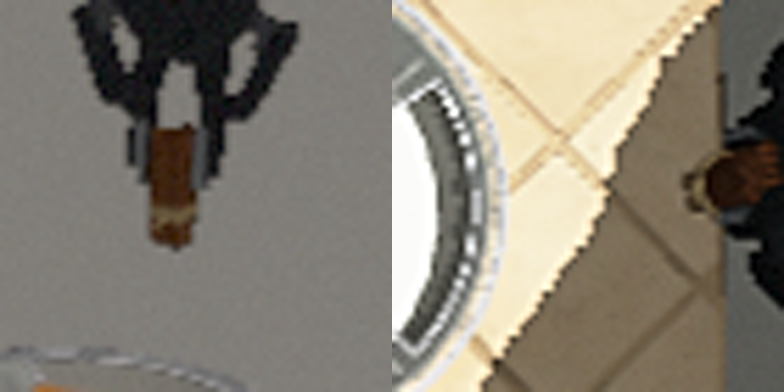

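The bundle is held upright, with its tip edge about 36 mm above its base (tips at y=185, base at y=247 in the left half), and it sits centred between the pads. Now I'll carry it over the opening.

```bash
python3 drive.py '.015 -.0026 0 0 0 0;.0285 -.0049 0 0 0 0;.0285 -.0049 0 0 0 0;.0285 -.0049 0 0 0 0;.0285 -.0049 0 0 0 0'|tail -3
python3 drive.py '0 0 0 0 0 0;0 0 0 0 0 0;0 0 0 0 0 0'|tail -3
python3 -c "
from h import *
pose((.5216,-.0748,.04),-4.3)"
```

```text
wrist_force: [0.6, 0.1, -0.2]
grip_width: 0.328
finger_force: 29.7
wrist_force: [-0.3, -0.2, 0.1]
grip_width: 0.332
finger_force: 29.7
t 14.3 p [ 0.5216 -0.0755  0.1527] yaw -4.43 tilt [-0.0012  0.0001] q6 1.366 w 0.3321585097277187 F [-0.3 -0.2  0.1]
tool delta [0.0007 0.     0.1127]
rz -0.002
```

```bash
python3 drive.py '0 0 .015 0 0 0;0 0 .015 0 0 0;0 0 .015 0 0 0;0 0 .015 0 0 0;0 0 .015 0 0 0'|grep -v clock
python3 drive.py '0 0 .01 0 0 0;0 0 .01 0 0 0;0 0 .005 0 0 0;0 0 .004 0 0 0;0 0 0 0 0 0'|grep -v clock
python3 drive.py '0 0 .003 0 0 0;0 0 .003 0 0 0;0 0 0 0 0 0;0 0 0 0 0 0'|grep -v clock
```

```text
eef_pos: [0.5219, -0.0768, 0.0773]
tcp_rot: [-0.0, 0.735, 0.678, -0.0]
wrist_force: [-0.8, -0.6, -1.8]
grip_width: 0.33
finger_force: 29.7
eef_pos: [0.5219, -0.0758, 0.0489]
tcp_rot: [-0.0, 0.734, 0.679, -0.0]
wrist_force: [-0.1, 0.7, -0.6]
grip_width: 0.33
finger_force: 29.7
eef_pos: [0.5221, -0.0756, 0.0435]
tcp_rot: [0.0, 0.734, 0.679, 0.0]
wrist_force: [-0.2, 0.8, -0.6]
grip_width: 0.333
finger_force: 29.7
```

```bash
python3 drive.py '0 0 .002 0 0 0;0 0 .002 0 0 0;0 0 0 0 0 0;0 0 0 0 0 0'|grep -v clock
python3 drive.py '0 0 .001 0 0 0;0 0 0 0 0 0;0 0 0 0 0 0'|grep -v clock
```

```text
eef_pos: [0.522, -0.0756, 0.0393]
tcp_rot: [-0.0, 0.734, 0.679, -0.0]
wrist_force: [-0.7, -0.2, -1.6]
grip_width: 0.333
finger_force: 29.7
eef_pos: [0.5222, -0.0757, 0.0389]
tcp_rot: [0.0, 0.734, 0.679, 0.0]
wrist_force: [-1.2, 0.2, 5.0]
grip_width: 0.331
finger_force: 30.5
```

The bundle is on the floor, with 5 N of contact. I'll release with a small opening and rise.

```bash
python3 drive.py '0 0 0 0 0 0;0 0 0 0 0 0;0 0 0 0 0 0;0 0 0 0 0 0;0 0 0 0 0 0' .5|grep -v clock
python3 drive.py '0 0 -.01 0 0 0;0 0 -.02 0 0 0;0 0 -.03 0 0 0;0 0 -.03 0 0 0;0 0 -.03 0 0 0'|grep -v clock
python3 drive.py '0 0 -.03 0 0 0;-.03 0 0 0 0 0;-.035 0 0 0 0 0;-.035 0 0 0 0 0;-.035 0 0 0 0 0'|grep -v clock
python3 drive.py '-.03 0 0 0 0 0;0 0 0 0 0 0'|head -2
python3 - <<'E'
from h import *
t=camrig.get_image("top"); s=camrig.get_image("side")
print(bar(t),proj(t,[.5216,-.0748,.074]))
a=cv2.resize(s["pixels"][125:225,255:355],None,fx=3.9,fy=3.9,interpolation=cv2.INTER_CUBIC)
b=cv2.resize(t["pixels"][160:260,297:397],None,fx=3.9,fy=3.9,interpolation=cv2.INTER_CUBIC)
cv2.imwrite("pics/placed.png",np.hstack([a,b]))
E
```

```text
eef_pos: [0.5221, -0.0757, 0.0383]
tcp_rot: [-0.0, 0.734, 0.679, -0.0]
wrist_force: [0.4, 0.3, 0.1]
grip_width: 0.502
finger_force: 0.0
eef_pos: [0.5218, -0.0755, 0.1604]
tcp_rot: [-0.0, 0.734, 0.679, -0.0]
wrist_force: [1.7, -0.3, 0.2]
grip_width: 0.497
finger_force: 0.0
eef_pos: [0.5114, -0.2116, 0.1896]
tcp_rot: [0.001, 0.734, 0.679, 0.0]
wrist_force: [0.9, 0.5, -0.4]
grip_width: 0.5
finger_force: 0.0
clock: 17.47
eef_pos: [0.5088, -0.2453, 0.1891]
(array([ 0.52741889, -0.00436888]), np.float64(175.6941051423782), 100, array([0.01525874, 0.06218206])) [[370.74073076 212.976152  ]]
```

View pics/placed.png

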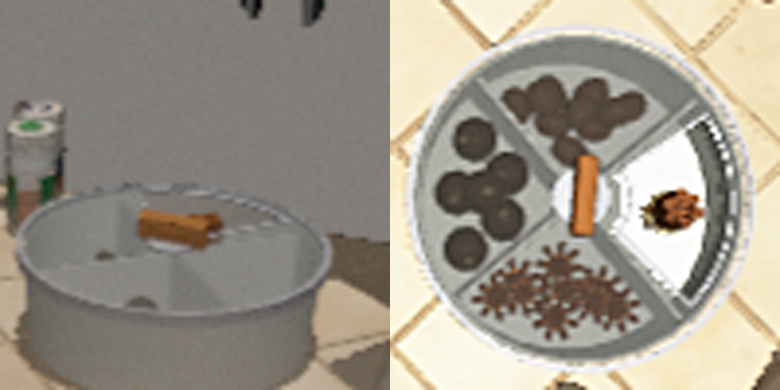

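The bundle stands upright in the middle of the empty compartment (right half, about (672,210)). The opening hasn't moved (bar still 175.7°) and the gripper is clear.

```bash
python3 drive.py '0 0 0 0 0 0;0 0 0 0 0 0;0 0 0 0 0 0'|head -1
python3 -c "
from station import arm, camrig, order
print(order.finish_job())"
```

```text
clock: 17.82
the job is handed in; nothing more can be done
None
```

The job is handed in at about 18 s of the 67 s allowed: the lid's opening is over the empty compartment, and the cinnamon bundle was lowered in and stands upright on its floor, with the gripper clear; the hand-in call returned no verdict.

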